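Rivet down a drain-tray hold-down plate

ROBOT

A 7-joint arm with a two-finger parallel gripper is mounted at the origin on the work surface. World frame = base frame: x ahead of the robot, y to its left, z up, the work surface at z = 0. Lengths are in m, angles in degrees, forces in N, time in s.
With the tool pointing down it reaches from about 0.425 to 0.875 m from the base axis. Payload 4.7 kg.
Tool frame: the origin (TCP) lies between the finger pads; the fingertips stand ahead of it and the grasp point (between the pads) lies 8 mm behind it (tip_extent is the z of the fingertips in the tool frame, in m); z points along the fingers, x is the direction in which the jaws open and shut, and the axes are right-handed (so a half turn about z gives the same grasp; the last joint's range is limited). The gripper opens to 85 mm and grips with 20 to 120 N. Pads are 22 mm wide; open, the fingers measure 114 mm over their backs; the gripper's body (76 mm by 85 mm) begins 54 mm behind the grasp point. The pads swing forward as they close: fully open they stand 13 mm farther back than shut.
Start: joints at [70.48, 18.392, -4.016, 83.108, 1.295, 78.541, -3.26], TCP at [0.226, -0.61, 0.242] pointing down, gripper open.
Joint ranges: [-163.93, 163.93], [-17.29, 119.83], [-79.2, 71.16], [3.27, 140.29], [-89.18, 269.18], [5.43, 117.66], [-154.24, 154.24]. Speed limits (degrees/s): [147.25, 147.25, 180, 180, 180, 180, 180].

INTERFACE

Orientations are given as [roll, pitch, yaw] about the fixed x, y, z axes, in that order (R = Rz(yaw) Ry(pitch) Rx(roll)).
In Python, from cell import read_state, grab_frame, hand_in, tip_extent gives the robot as it stands.
- The arm moves only by the tool arm_command, never from a script. Its arguments are lists of equal length, an entry for each row: "gripper": the opening, from 0 (shut) to 1 (fully open); "xyz": the shift along the world's x, y, z in units of 50 cm (1.0 is 50 cm), a list of three; "yaw": the turn about the world's z in units of pi/2 rad (1.0 is pi/2 rad). In form: {"gripper": [gripper, ...], "xyz": [[dx, dy, dz], ...], "yaw": [yaw, ...]}. A call has 1 to 20 rows; each row is the pose to reach, as a shift and turn from the pose commanded when the call began; what a row does not reach only later rows make up. A row lasts 1/10 s, in which the tool goes at most 50 mm and 8.59 degrees, less where a joint would pass 70% of its speed; a pose out of reach is approached as far as the arm can. A call with a number of a shift or a turn outside -1 to 1 is refused whole. A call with a gripper value outside its range is refused whole. The fingers move at their own pace and stop on an object; "squeeze" is the grip in N (left out, the last holds). Time passes only in rows, so rows that repeat a pose let the fingers close. It gives the time, the measured TCP pose, the force and the opening at its end, in the units of the state.
- read_state(): the state, without advancing time (a new reading comes with each control period).
- grab_frame(name): name is "scene" or "top"; returns a dict with "image" (384x512x3 uint8, red, green, blue), "vertical_fov" (degrees; the focal length in pixels is half the picture's height over the tangent of half this angle, whatever the lens; pixels are square), "cx", "cy" (the principal point, pixels), "D" ([k1, k2, p1, p2, k3] as OpenCV has them; the pictures are not rectified), "R" (3x3) and "t" (3): a world point X has camera coordinates R X + t. Camera axes: x right, y down, z forward; pixel columns grow to the right and rows downward; lengths in m; the calibration is good to about 2 mm. A picture is of the moment at which its call begins. There is no depth.
- hand_in(): hands the job in, once; it reports no verdict.
The state is a dict: "t": time; "q": joint angles; "dq": joint speeds; "joint_torque": joint torques, N m; "eef_pos": TCP position; "tcp_rot": TCP orientation; "ft_force": force on the tool from outside, world axes, zero at the start; "wrist_torque": the same for the moment, N m; "width": finger opening in m.
Only numpy, scipy, OpenCV 4.12 (cv2) and the standard library are available. Lean on these libraries where they do the work, as an engineer would, in place of code of your own. Each camera call takes 0.05 s, during which the arm holds its last target.

TASK

Take the push rivet with the raised centre pin out of its holder and set it in the empty hole of the cheese drain tray's hold-down plate, collar fully down on the plate and pin still up. Then press the pin flush into the collar, gently enough not to overload the sprung plate, leaving the rivet seated. Leave the blanking plug, the loose mould and the brush alone.

Things in the scene. Friction and masses are not known exactly. Their poses are not given: they have to be found in the camera images.
- rivet_mid (a point): Half-way up the loose grey push rivet, on its axis, 20 mm above its nose tip and 7 mm below its collar's top face; z up. Shank 14 mm in diameter and 22 mm long with a tapered nose (6 mm at the tip), collar 30 mm in diameter and 5 mm thick, centre pin 11 mm in diameter standing up to 13 mm out of the collar. It starts upright in the holder, collar on its top; take it by the pin.
- rivet: The whole push rivet, about 30 g with its pin; origin at the tip of its nose, z up along its axis.
- collar (a point): Centre of the underside of the rivet's collar, on the rivet's axis, 22 mm above the nose tip and 5 mm below the collar's top face.
- pin_top (a point): Centre of the flat top of the rivet's centre pin (11 mm in diameter).
- pin (a joint): How far the pin has been pushed into the rivet, m: 0 stands 13 mm out of the collar, 0.0125 is at its stop, flush (0.5 mm proud). It starts raised, between 0 and 0.0015. It slides stiffly, needing 10 to 11 N all the way, and stays where it is left.
- hole (a point): Centre of the mouth of the empty 16 mm through hole in the hold-down plate's top face, about 57 mm above the table; z up, x towards the tray's two fixed open moulds (84 mm wide, tops 72 mm above the table, near edges 86 mm from the hole), y along the plate's long side. The tray's side rims (36 mm high) are 92 mm away in y.
- plate: Steel hold-down plate, 70 by 90 by 8 mm, at the near end of the white drain tray; origin at the centre of its underside, 8 mm below the hole's mouth, axes as point hole. Sprung from below against an upper stop, it sinks up to 16 mm straight down under load and comes back; how easily it gives (from 1 to 11 N on) differs each time. Spoilt if the rivet is pushed on it with more than 16 N.
- holder: White holder block, 60 by 130 by 30 mm high, fixed to the table, with two 16 mm holes through it, 60 mm apart along its long side (its y): one has the push rivet, the other a blanking plug. Origin at the centre of its underside.
- plug: Bystander: grey blanking plug with a low domed head 26 mm wide and 6 mm high and no pin, standing in the holder's other hole, 60 mm from the rivet. Origin at the tip of its nose.
- mould: Bystander: empty white round cheese mould, 80 mm wide and 60 mm high, standing loose on the table between the robot and the work. Origin at the centre of its underside.
- brush: Bystander: white-handled brush 200 mm long and 42 mm wide, lying on the table between the tray and the holder, along x. Origin at the centre of its underside.

How it is judged (in metres and radians):
On the way, in this order (a step that is already met when the one before it is completed fails the run):
1. the rivet's collar is fully down on the plate with the shank in the hole and the pin still raised (horizontal distance between collar and hole below 0.003 m and z of collar in the frame of hole below 0.0015 m and value of joint pin below 0.004 m), for 0.2 s.
2. the pin is pressed flush (value of joint pin above 0.0115 m), for 0.1 s.
At the end, for the whole second after the job is handed in: The rivet stands at rest in the plate's hole, its collar lying on the plate (within 1.5 mm, axis within 3 mm and 0.1 rad), and its pin is flush: pushed in to within 1 mm of its stop (joint above 0.0115) (horizontal distance between collar and hole below 0.003 m and z of collar in the frame of hole below 0.0015 m and angle between the z axis of rivet and the z axis of plate, either way round below 0.1 rad and value of joint pin above 0.0115 m and linear speed of rivet below 0.01 m/s); the robot touches nothing.
It fails at once if the rivet is pushed against the plate with more than 16 N (contact force between rivet and plate above 16 N).
It fails at once if the blanking plug is moved by more than 10 mm (distance of plug from where it was at the start of the episode above 0.01 m).
It fails at once if the loose mould is moved by more than 20 mm (distance of mould from where it was at the start of the episode above 0.02 m).
It fails at once if the brush is moved by more than 20 mm (distance of brush from where it was at the start of the episode above 0.02 m).
It also fails if it takes over 51 s, if anything falls off the work surface, if the arm or the gripper's body presses on something with over 40 N, if the wrist force passes 120 N, or if a joint passes its speed limit or range.

## Working session

There is one attempt and no reset: what is moved stays moved. The work goes in short steps, Python scripts to look and compute and a tool call to move; the robot and the scene stay as the last step left them, time stands still between calls to the robot, and variables do not carry over. Pictures are saved under pics/ and viewed, and the job is handed in when it is done.

Besides the shell and the picture viewer there is one more tool, called after "Emit:" by a JSON object that holds its "op" and its "data". arm_command: Moves the arm, as the interface text tells. Shifts and turns lie within -1 to 1; 1 stands for 50 cm of shift or pi/2 rad of turn. Its arguments: {"type":"object","properties":{"gripper":{"type":"array","items":{"type":"number"}},"xyz":{"type":"array","items":{"type":"array","items":{"type":"number","minimum":-1,"maximum":1}}},"yaw":{"type":"array","items":{"type":"number","minimum":-1,"maximum":1}},"squeeze":{"type":"number"}},"required":["gripper","xyz","yaw"]}

```bash
mkdir -p pics; ls; python3 - <<'E'
from cell import *
import cv2
s=read_state(); print(s); print(tip_extent)
for n in ("scene","top"):
    f=grab_frame(n); cv2.imwrite(f"pics/{n}0.png",f["image"][:,:,::-1])
    print(n,{k:v for k,v in f.items() if k!="image"})
E
```

```text
pics
{'t': 0.0, 'q': array([70.47981572, 18.43833543, -4.01687988, 83.17475712,  1.29566873,
       78.54237291, -3.25976528]), 'dq': array([-0.01379921,  0.02366722,  0.05302771, -0.02372947,  0.02407414,
       -0.05908749,  0.01061606]), 'joint_torque': array([ 1.14541746e-05, -4.93581676e+01, -3.82514214e-01, -3.14338446e+01,
        1.27910025e-02,  1.14052033e-02, -1.74291813e-05]), 'eef_pos': array([ 0.22558748, -0.60903828,  0.24123316]), 'tcp_rot': array([ 1.79993917e+02,  1.10176365e-01, -6.96684274e+01]), 'ft_force': array([-0.98010633, -0.07001433, -0.53896108]), 'wrist_torque': array([ 0.00188924,  0.06266858, -0.01415696]), 'width': 0.08515275783504134}
0.011
scene {'vertical_fov': 50.69979536833778, 'cx': 259.4379961294726, 'cy': 185.65460502894882, 'D': array([0.01454427, 0.        , 0.        , 0.        , 0.        ]), 'R': array([[ 0.15796672,  0.98735076,  0.01360146],
       [ 0.74615542, -0.1103331 , -0.65656584],
       [-0.64676009,  0.11386436, -0.75414607]]), 't': array([-0.07825176, -0.33768939,  1.30531878])}
top {'vertical_fov': 48.67703624329653, 'cx': 247.79057551715323, 'cy': 196.3170885540984, 'D': array([0.01377614, 0.        , 0.        , 0.        , 0.        ]), 'R': array([[-0.01463098, -0.99988696, -0.00346403],
       [-0.98765022,  0.01499222, -0.15595603],
       [ 0.15599034,  0.00113946, -0.98775792]]), 't': array([0.00678244, 0.55941246, 0.7955536 ])}
```

View pics/scene0.png

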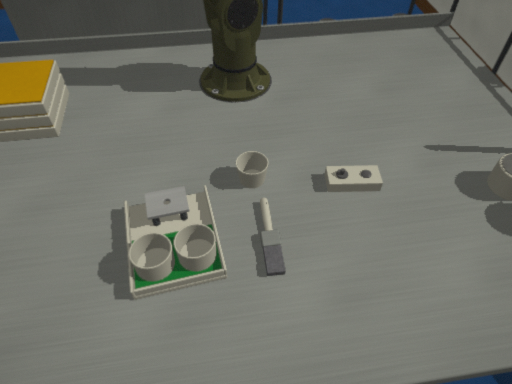

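View pics/top0.png

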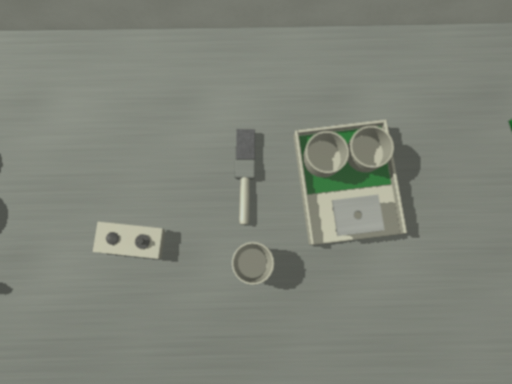

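```bash
cat > h.py <<'E'
import numpy as np, cv2
from cell import *
def K(f):
    fl=f["image"].shape[0]/2/np.tan(np.radians(f["vertical_fov"]/2))
    return np.array([[fl,0,f["cx"]],[0,fl,f["cy"]],[0,0,1]])
def proj(f,X):
    return cv2.projectPoints(np.asarray(X,float).reshape(-1,1,3),cv2.Rodrigues(f["R"])[0],f["t"],K(f),f["D"])[0].reshape(-1,2)
def ray(f,uv):
    p=cv2.undistortPoints(np.array([[uv]],float),K(f),f["D"])[0,0]
    return -f["R"].T@f["t"], f["R"].T@np.array([p[0],p[1],1])
def atz(f,uv,z):
    c,d=ray(f,uv); return c+d*(z-c[2])/d[2]
def crop(f,u0,v0,w,h,s,name):
    im=f["image"][v0:v0+h,u0:u0+w,::-1]
    cv2.imwrite(name,cv2.resize(im,None,fx=s,fy=s,interpolation=cv2.INTER_CUBIC))
E
python3 - <<'E'
from h import *
fs=grab_frame("scene"); ft=grab_frame("top")
print(proj(fs,[[0,0,0],[.226,-.61,.242]]))
for f,a,p in ((ft,"rivet t",(143,241)),(fs,"rivet s",(342,172))): print(a,atz(f,p,.04))
for f,a,p in ((ft,"hole t",(358,215)),(fs,"hole s",(167,201))): print(a,atz(f,p,.057))
a=[ft["image"][205:265,85:175],ft["image"][185:250,300:410],fs["image"][155:200,315:395],fs["image"][180:225,130:210]]
S=[8,7,8,8]
c=[cv2.resize(i[:,:,::-1],None,fx=s,fy=s,interpolation=cv2.INTER_CUBIC) for i,s in zip(a,S)]
for i,x in enumerate(c): cv2.imwrite(f"pics/c{i}.png",x)
E
```

```text
[[235.11807591  80.70387668]
 [-29.58471333  68.23152052]]
rivet t [0.4747829  0.20450557 0.04      ]
rivet s [0.47367605 0.20756469 0.04      ]
hole t [ 0.51766602 -0.21365171  0.057     ]
hole s [ 0.51707649 -0.21285765  0.057     ]
```

View pics/c0.png

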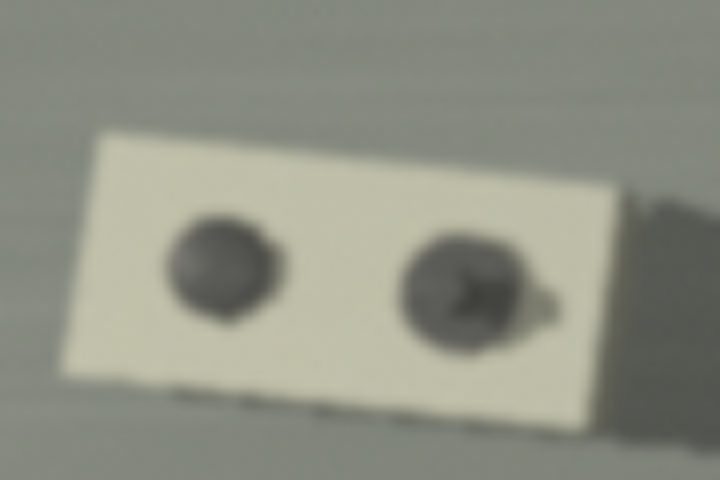

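View pics/c1.png

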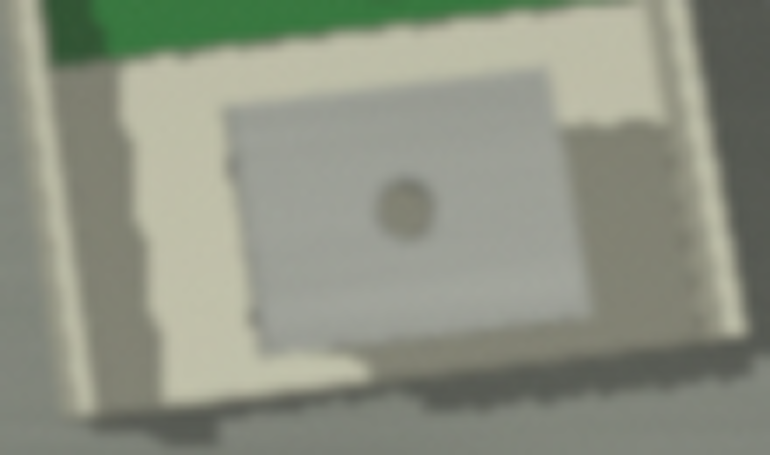

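View pics/c2.png

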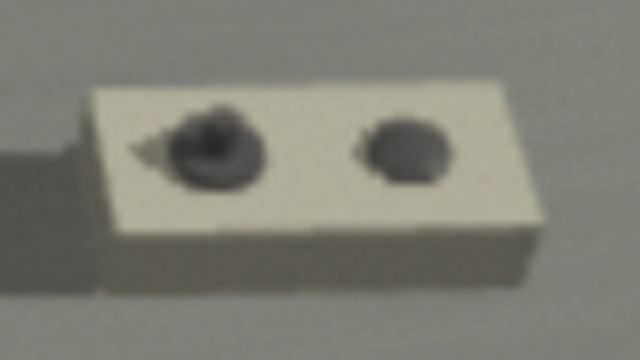

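View pics/c3.png

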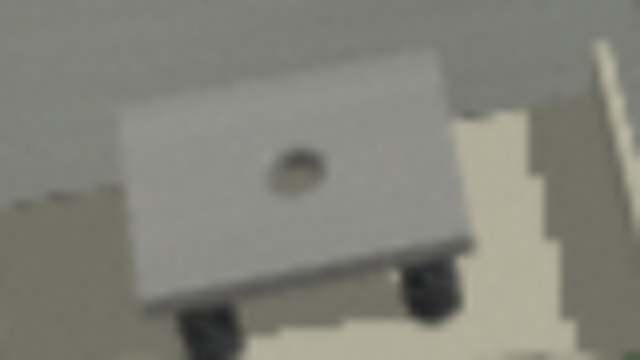

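```bash
cat > m.py <<'E'
from h import *
from scipy.optimize import least_squares
fs=grab_frame("scene"); ft=grab_frame("top")
def back(p,s,u0,v0): return (np.array(p,float)+.5)/s-.5+[u0,v0]
def fit(obs,hx,hy,x0):
    # obs: (f, corners px, local signs, z)
    def P(x,L,z):
        c,s=np.cos(x[2]),np.sin(x[2]); L=np.array(L,float)
        return np.c_[x[0]+c*L[:,0]-s*L[:,1],x[1]+s*L[:,0]+c*L[:,1],np.full(len(L),z)]
    g=lambda x:np.concatenate([(proj(f,P(x,L,z))-p).ravel() for f,p,L,z in obs])
    r=least_squares(g,x0); return r.x,np.round(r.fun.reshape(-1,2),2)
# holder: local x ~ away, y ~ left. top image: left=+y, up=+x
Lt=np.array([[1,1],[1,-1],[-1,-1],[-1,1]])
hp=back([(100,133),(620,185),(590,430),(64,376)],8,85,205)
hs=back([(95,88),(500,82),(545,225),(118,232)],8,315,155) # scene: left=-y, up=-x
Ls=np.array([[-1,-1],[-1,1],[1,1],[1,-1]])
for o in ([(ft,hp,Lt*[.03,.065],.03)],[(fs,hs,Ls*[.03,.065],.03)],[(ft,hp,Lt*[.03,.065],.03),(fs,hs,Ls*[.03,.065],.03)]):
    x,r=fit(o,0,0,[.47,.23,0]); print("holder",x,np.degrees(x[2])); print("  rivet hole", x[0]+.03*np.sin(x[2]),x[1]-.03*np.cos(x[2]), r.ravel())
pp=back([(225,105),(548,70),(590,317),(258,355)],7,300,185)
ps=back([(120,108),(435,50),(470,240),(143,300)],8,130,180)
for o in ([(ft,pp,Lt*[.035,.045],.057)],[(fs,ps,Ls*[.035,.045],.057)],[(ft,pp,Lt*[.035,.045],.057),(fs,ps,Ls*[.035,.045],.057)]):
    x,r=fit(o,0,0,[.51,-.21,0]); print("plate",x,np.degrees(x[2]),r.ravel())
print("hole t",atz(ft,back((406,209),7,300,185),.057)); print("hole s",atz(fs,back((298,171),8,130,180),.057))
print("collar t",atz(ft,back((464,292),8,85,205),.0335)); print("collar s",atz(fs,back((217,151),8,315,155),.033))
E
python3 m.py
```

```text
holder [ 0.47858071  0.23770055 -0.1139299 ] -6.527702309079575
  rivet hole 0.4751702065119016 0.2078950410853477 [ 0.22  0.14  0.03  0.06 -0.22 -0.2  -0.02  0.01]
holder [ 0.47563639  0.23907829 -0.12716184] -7.285836719322372
  rivet hole 0.47183180268591635 0.20932051356355524 [-0.44  0.01  0.21  0.06  0.09 -0.    0.14 -0.09]
holder [ 0.47785807  0.23800913 -0.11776619] -6.747505497389753
  rivet hole 0.47433324612868205 0.20821692319291013 [ 0.12  0.39 -0.09  0.55 -0.46  0.3  -0.23  0.25 -0.7   0.86 -0.05  0.56
  0.05  0.53  0.11  0.83]
plate [ 0.5182665  -0.21262012  0.09528894] 5.459654090787223 [ 0.04 -0.16 -0.14 -0.21 -0.37  0.33  0.47  0.04]
plate [ 0.51691778 -0.21457108  0.09808985] 5.620134634526427 [-0.11  0.05  0.35  0.02  0.34 -0.36 -0.56  0.23]
plate [ 0.51791657 -0.21343411  0.09618672] 5.511092978329001 [ 0.45  0.03  0.28 -0.05  0.08  0.48  0.92  0.23  0.42  0.3   0.9   0.32
  0.86 -0.03 -0.06  0.51]
hole t [ 0.51878602 -0.21288835  0.057     ]
hole s [ 0.51683475 -0.21326688  0.057     ]
collar t [0.47503474 0.20697862 0.0335    ]
collar s [0.47210427 0.20845367 0.033     ]
```

Emit:
{"op": "arm_command", "data": {"gripper": [0.5,0.5,0.5,0.5,0.5,0.5,0.5,0.5,0.5,0.5,0.5,0.5,0.5], "xyz": [[0.488,0.98,0],[0.488,0.98,0],[0.488,0.98,0],[0.488,0.98,0],[0.488,0.98,0],[0.488,0.98,0],[0.488,0.98,0],[0.488,0.98,0],[0.488,0.98,0],[0.488,0.98,0],[0.488,0.98,0],[0.488,0.98,0],[0.488,0.98,0]], "yaw": [0.7,0.7,0.7,0.7,0.7,0.7,0.7,0.7,0.7,0.7,0.7,0.7,0.7], "squeeze": 40}}

```text
t: 1.6
eef_pos: [0.47, -0.1185, 0.2424]
tcp_rot: [180.0, -0.0, -6.5]
ft_force: [-0.5, 0.1, 0.6]
width: 0.0429
```

Emit:
{"op": "arm_command", "data": {"gripper": [0.5,0.5,0.5,0.5,0.5,0.5,0.5,0.5,0.5,0.5,0.5], "xyz": [[0.008,0.656,-0.284],[0.008,0.656,-0.284],[0.008,0.656,-0.284],[0.008,0.656,-0.284],[0.008,0.656,-0.284],[0.008,0.656,-0.284],[0.008,0.656,-0.284],[0.008,0.656,-0.284],[0.008,0.656,-0.284],[0.008,0.656,-0.284],[0.008,0.656,-0.284]], "yaw": [0,0,0,0,0,0,0,0,0,0,0]}}

```text
t: 2.7
eef_pos: [0.475, 0.2058, 0.1008]
tcp_rot: [179.9, -0.1, -6.9]
ft_force: [0.2, -0.5, 0.2]
width: 0.0427
```

```bash
python3 - <<'E'
from h import *
s=read_state(); print(s["t"],s["eef_pos"],s["tcp_rot"],s["ft_force"],s["width"])
fs=grab_frame("scene"); ft=grab_frame("top")
np.savez("f1.npz",s=fs["image"],t=ft["image"])
print(proj(fs,[s["eef_pos"]]),proj(ft,[s["eef_pos"]]))
crop(fs,290,110,120,90,6,"pics/d0.png"); crop(ft,80,190,120,90,6,"pics/d1.png")
E
```

```text
2.7 [0.47500246 0.20583502 0.10080357] [ 1.79926036e+02 -8.15547202e-02 -6.90662994e+00] [ 0.20281795 -0.46446434  0.17872145] 0.04271445301364955
[[345.81900922 154.70343181]] [[133.96778315 239.14852837]]
```

View pics/d0.png

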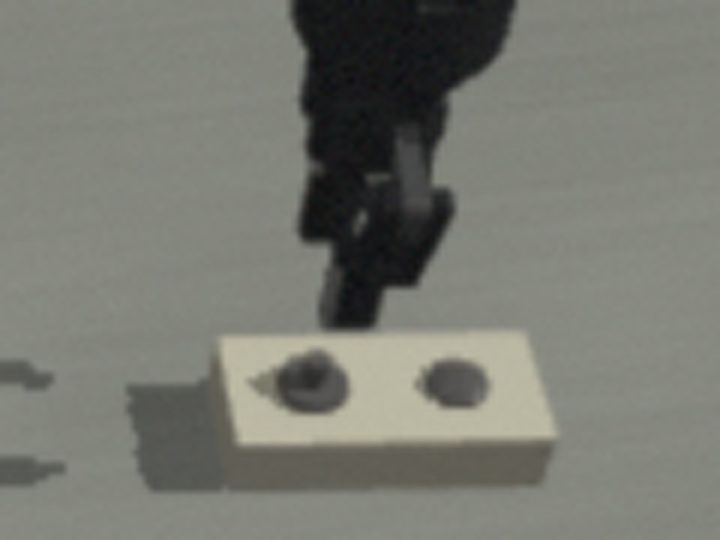

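View pics/d1.png

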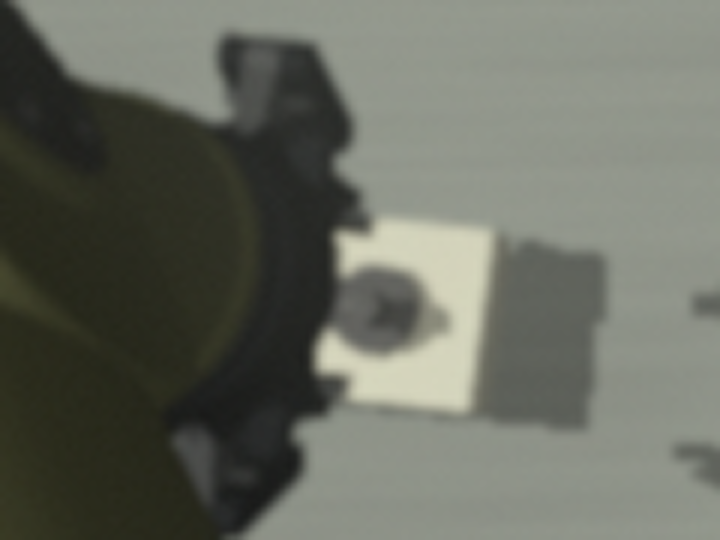

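Emit:
{"op": "arm_command", "data": {"gripper": [0.5,0.5,0.5,0.5,0.5,0.5], "xyz": [[0,0,-0.03],[0,0,-0.06],[0,0,-0.08],[0,0,-0.096],[0,0,-0.096],[0,0,-0.096]], "yaw": [0,0,0,0,0,0]}}

```text
t: 3.4
eef_pos: [0.4737, 0.2088, 0.0522]
tcp_rot: [-180.0, 0.0, -6.6]
ft_force: [-0.7, 0.5, -0.0]
width: 0.0429
```

```bash
cat > look.py <<'E'
from h import *
import sys
n=sys.argv[1]; us,vs,ut,vt=map(int,sys.argv[2:6])
s=read_state(); print(s["t"],s["eef_pos"].round(4),s["tcp_rot"].round(2),s["ft_force"].round(2),round(s["width"],4))
fs=grab_frame("scene"); ft=grab_frame("top")
np.savez(f"f{n}.npz",s=fs["image"],t=ft["image"])
print(proj(fs,[s["eef_pos"]]),proj(ft,[s["eef_pos"]]))
a=cv2.resize(fs["image"][vs:vs+90,us:us+65,::-1],None,fx=6,fy=6,interpolation=cv2.INTER_CUBIC)
b=cv2.resize(ft["image"][vt:vt+90,ut:ut+65,::-1],None,fx=6,fy=6,interpolation=cv2.INTER_CUBIC)
cv2.imwrite(f"pics/l{n}.png",np.hstack([a,b]))
E
python3 look.py 2 315 115 110 200
```

```text
3.4 [0.4737 0.2088 0.0522] [-1.7999e+02  3.0000e-02 -6.6400e+00] [-0.67  0.52 -0.02] 0.0429
[[343.31745257 168.52543191]] [[139.20635801 241.29151491]]
```

View pics/l2.png

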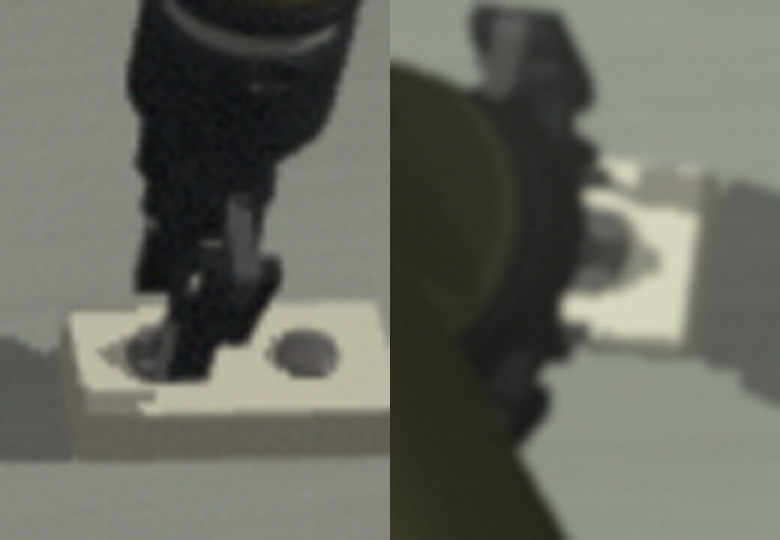

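Emit:
{"op": "arm_command", "data": {"gripper": [0.5,0.3,0.2,0.0,0.0,0.0,0.0,0.0,0.0], "xyz": [[0,0,-0.004],[0,0,-0.004],[0,0,-0.004],[0,0,-0.004],[0,0,-0.004],[0,0,-0.004],[0,0,-0.004],[0,0,-0.004],[0,0,-0.004]], "yaw": [0,0,0,0,0,0,0,0,0], "squeeze": 40}}

```text
t: 4.4
eef_pos: [0.4746, 0.2085, 0.0507]
tcp_rot: [-180.0, -0.1, -6.7]
ft_force: [4.0, -1.2, 1.9]
width: 0.008
```

```bash
python3 look.py 3 315 115 110 200
```

```text
4.4 [0.4746 0.2085 0.0507] [-1.7998e+02 -9.0000e-02 -6.6800e+00] [ 4.03 -1.2   1.92] 0.008
[[343.21265784 169.2191222 ]] [[139.56248168 240.83564986]]
```

View pics/l3.png

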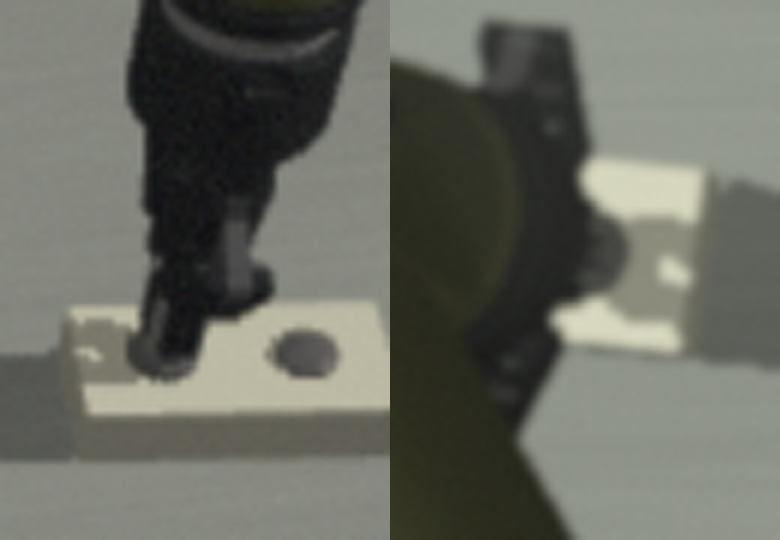

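Emit:
{"op": "arm_command", "data": {"gripper": [0,0,0,0,0,0,0,0,0,0], "xyz": [[0.002,0,0],[0.002,0,0],[0.002,0,0.01],[0.002,0,0.02],[0.002,0,0.04],[0.002,0,0.06],[0.002,0,0.09],[0.002,0,0.12],[0.002,0,0.12],[0.002,0,0.12]], "yaw": [0,0,0,0,0,0,0,0,0,0]}}

```text
t: 5.5
eef_pos: [0.475, 0.2084, 0.111]
tcp_rot: [180.0, -0.1, -6.7]
ft_force: [-0.6, -0.3, -1.3]
width: 0.008
```

```bash
python3 look.py 4 315 95 100 200
```

```text
5.5 [0.475  0.2084 0.111 ] [ 1.7999e+02 -7.0000e-02 -6.6800e+00] [-0.61 -0.32 -1.32] 0.008
[[347.67464796 151.46241398]] [[130.98931771 238.83073884]]
```

View pics/l4.png

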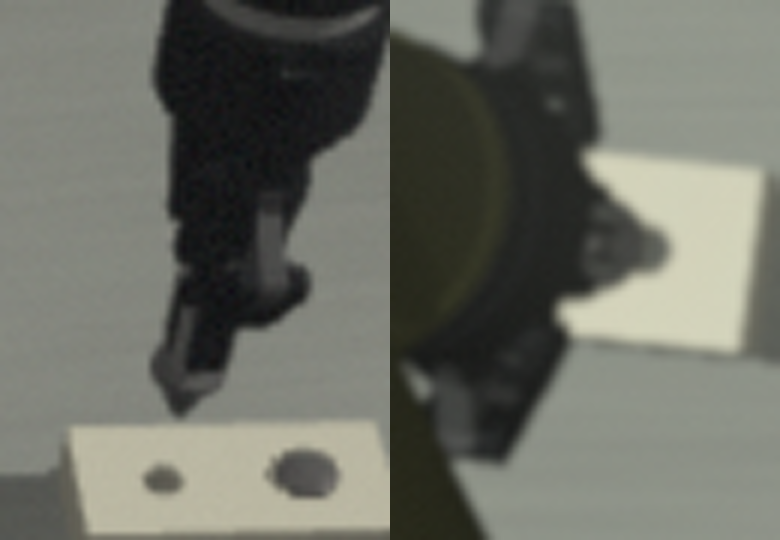

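Emit:
{"op": "arm_command", "data": {"gripper": [0,0,0,0,0,0,0,0,0,0,0,0,0,0,0,0,0,0], "xyz": [[0,0,0.05],[0,-0.02,0.1],[0.005,-0.06,0.12],[0.012,-0.12,0.12],[0.02,-0.19,0.12],[0.027,-0.26,0.12],[0.034,-0.33,0.12],[0.041,-0.4,0.12],[0.048,-0.47,0.12],[0.055,-0.54,0.12],[0.062,-0.61,0.12],[0.07,-0.68,0.12],[0.077,-0.74,0.12],[0.082,-0.79,0.12],[0.086,-0.82,0.12],[0.086,-0.842,0.1],[0.086,-0.842,0.06],[0.086,-0.842,0.04]], "yaw": [0,0,0,0,0,0,0,0,0,0,0,0,0,0,0,0,0,0]}}

```text
t: 7.4
eef_pos: [0.5166, -0.2113, 0.1279]
tcp_rot: [-179.9, 0.2, -6.6]
ft_force: [-1.5, 0.3, -1.3]
width: 0.0084
```

Emit:
{"op": "arm_command", "data": {"gripper": [0,0], "xyz": [[0,0,0],[0,0,0]], "yaw": [0,0]}}

```text
t: 7.6
eef_pos: [0.5179, -0.2115, 0.1303]
tcp_rot: [-180.0, 0.0, -6.6]
ft_force: [0.2, -0.2, -0.4]
width: 0.008
```

```bash
python3 look.py 5 140 130 325 165
```

```text
7.6 [ 0.5179 -0.2115  0.1303] [-1.7997e+02  2.0000e-02 -6.5800e+00] [ 0.18 -0.15 -0.42] 0.008
[[162.10456677 179.21868631]] [[367.32142906 210.18947165]]
```

View pics/l5.png

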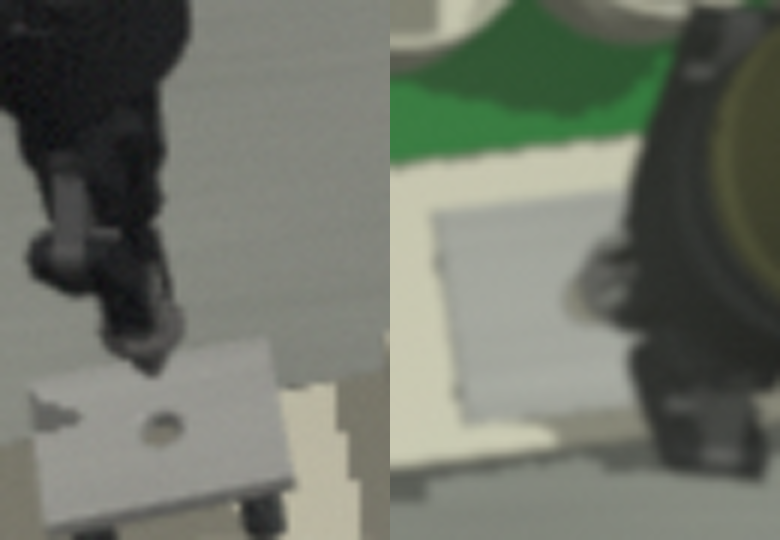

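```bash
cat > ov.py <<'E'
from h import *
import sys
n=sys.argv[1]; us,vs,ut,vt,w,h,S=map(int,sys.argv[2:9]); x,y,ztop=map(float,sys.argv[9:12]); hx,hy=map(float,sys.argv[12:14])
d=np.load(f"f{n}.npz"); fs=grab_frame("scene"); ft=grab_frame("top"); out=[]
a=np.linspace(0,2*np.pi,60)
def ring(x,y,z,r): return np.c_[x+r*np.cos(a),y+r*np.sin(a),np.full(60,z)]
for f,k,u,v in((fs,'s',us,vs),(ft,'t',ut,vt)):
    im=cv2.resize(d[k][v:v+h,u:u+w,::-1],None,fx=S,fy=S,interpolation=cv2.INTER_CUBIC); im=np.clip(im*1.5+20,0,255).astype(np.uint8); im0=im.copy()
    for R,c in((ring(x,y,ztop,.015),(0,0,255)),(ring(x,y,ztop-.005,.015),(0,128,255)),(ring(x,y,ztop-.027,.003),(255,255,0)),(ring(hx,hy,.057,.008),(0,255,0))):
        p=(proj(f,R)-[u,v]+.5)*S-.5
        cv2.polylines(im,[np.round(p*16).astype(np.int32)],True,c,1,cv2.LINE_AA,4)
    out.append(np.hstack([im0,im]))
cv2.imwrite(f"pics/o{n}.png",np.vstack(out))
E
python3 ov.py 5 147 172 330 190 48 36 8 .5179 -.2115 .1146 .518 -.213
```

```text
(no output)
```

View pics/o5.png

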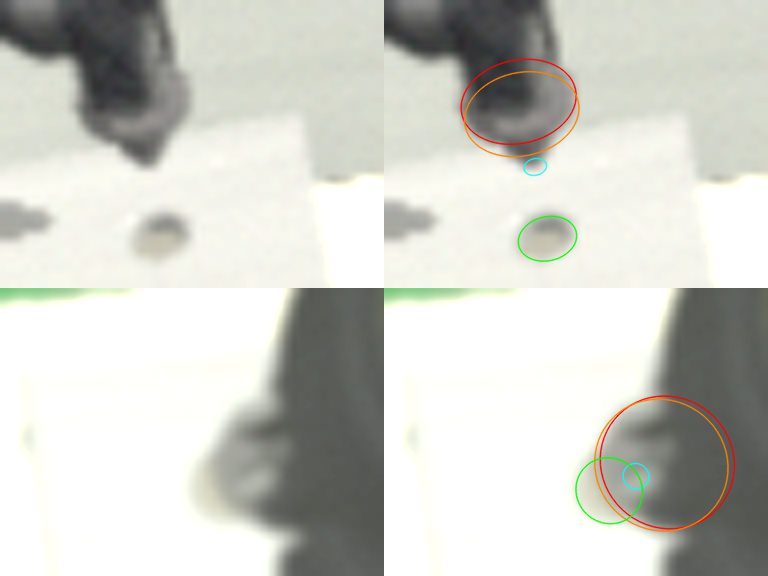

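```bash
python3 - <<'E'
from h import *
d=np.load("f5.npz")
a=d['s'][170:200,150:180,::-1].astype(float); b=d['t'][195:225,345:375,::-1].astype(float)
g=lambda i:cv2.resize(np.clip((i/160)**.6*255,0,255).astype(np.uint8),None,fx=13,fy=13,interpolation=cv2.INTER_CUBIC)
cv2.imwrite("pics/z5.png",np.hstack([g(a),g(b)]))
E
```

```text
(no output)
```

View pics/z5.png

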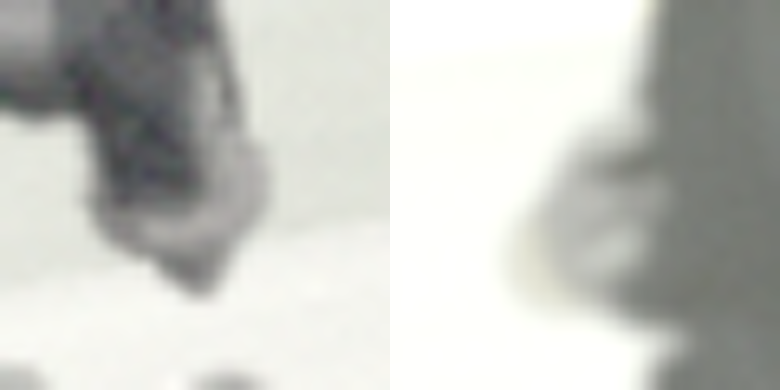

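Emit:
{"op": "arm_command", "data": {"gripper": [0,0,0,0,0,0], "xyz": [[0,0,-0.02],[0,0,-0.04],[0,0,-0.05],[0,0,-0.054],[0,0,-0.054],[0,0,-0.054]], "yaw": [0,0,0,0,0,0]}}

```text
t: 8.4
eef_pos: [0.518, -0.2126, 0.1035]
tcp_rot: [180.0, -0.0, -6.7]
ft_force: [0.1, -0.2, -0.7]
width: 0.0082
```

```bash
python3 look.py 6 140 130 325 165; python3 ov.py 6 147 172 330 190 48 36 8 .518 -.213 .091 .518 -.213
```

```text
8.4 [ 0.518  -0.2126  0.1035] [ 1.80e+02 -2.00e-02 -6.67e+00] [ 0.11 -0.21 -0.74] 0.0082
[[163.7007723  187.67547259]] [[363.85568708 211.96384499]]
```

View pics/o6.png

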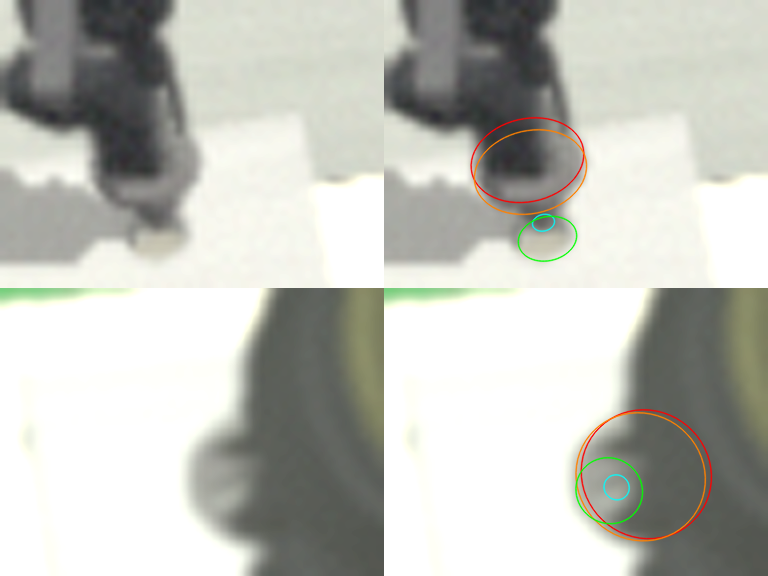

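Emit:
{"op": "arm_command", "data": {"gripper": [0,0,0,0,0,0], "xyz": [[0.003,-0.002,0],[0.003,-0.002,-0.004],[0.003,-0.002,-0.01],[0.003,-0.002,-0.014],[0.003,-0.002,-0.016],[0.003,-0.002,-0.016]], "yaw": [0,0,0,0,0,0]}}

```text
t: 9.2
eef_pos: [0.5191, -0.2134, 0.0951]
tcp_rot: [-180.0, 0.0, -6.7]
ft_force: [0.0, 0.2, -0.5]
width: 0.0077
```

```bash
python3 look.py 7 140 130 325 165; python3 ov.py 7 147 172 330 190 48 36 8 .518 -.213 .083 .518 -.213
```

```text
9.2 [ 0.5191 -0.2134  0.0951] [-1.7999e+02  2.0000e-02 -6.6700e+00] [ 0.04  0.17 -0.48] 0.0077
[[163.95471087 190.66466642]] [[363.05311057 211.88749663]]
```

View pics/o7.png

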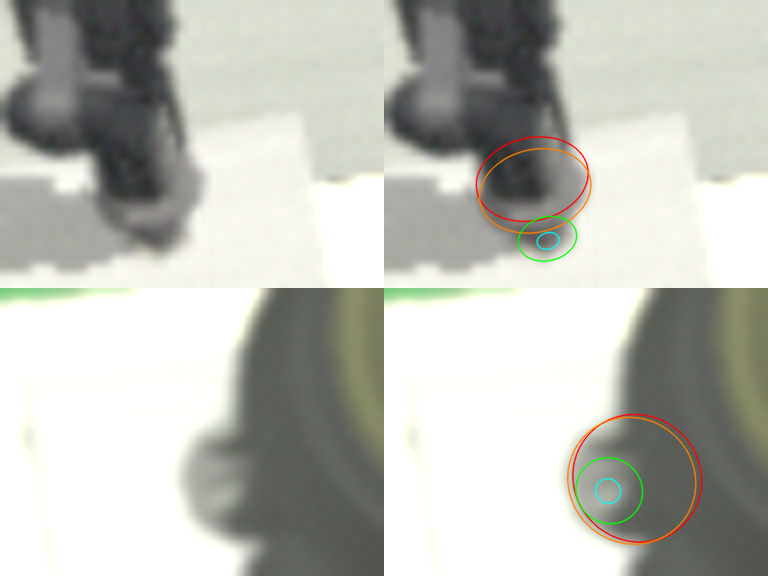

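Emit:
{"op": "arm_command", "data": {"gripper": [0,0,0,0,0], "xyz": [[0,0,-0.006],[0,0,-0.012],[0,0,-0.016],[0,0,-0.016],[0,0,-0.016]], "yaw": [0,0,0,0,0]}}

```text
t: 9.9
eef_pos: [0.5193, -0.2135, 0.0873]
tcp_rot: [-180.0, 0.0, -6.7]
ft_force: [-0.1, -0.3, -1.1]
width: 0.0083
```

```bash
python3 look.py 8 140 130 325 165; python3 ov.py 8 147 172 330 190 48 36 8 .518 -.213 .075 .518 -.213
```

```text
9.9 [ 0.5193 -0.2135  0.0873] [-180.      0.     -6.67] [-0.08 -0.3  -1.08] 0.0083
[[164.50283308 193.04907055]] [[361.98594753 212.31578926]]
```

View pics/o8.png

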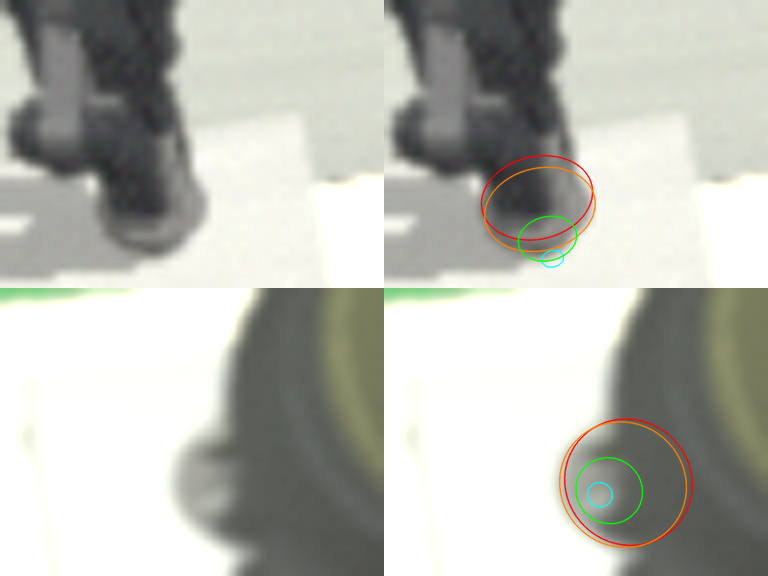

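Emit:
{"op": "arm_command", "data": {"gripper": [0,0,0,0], "xyz": [[0,0,-0.004],[0,0,-0.008],[0,0,-0.012],[0,0,-0.012]], "yaw": [0,0,0,0]}}

```text
t: 10.5
eef_pos: [0.519, -0.2134, 0.0809]
tcp_rot: [-180.0, 0.0, -6.7]
ft_force: [-0.1, 0.8, -0.5]
width: 0.0078
```

```bash
python3 look.py 9 140 130 325 165; python3 ov.py 9 147 172 330 190 48 36 8 .518 -.213 .069 .518 -.213
```

```text
10.5 [ 0.519  -0.2134  0.0809] [-1.7999e+02  4.0000e-02 -6.6700e+00] [-0.14  0.79 -0.48] 0.0078
[[165.00397637 194.82729832]] [[361.07291833 212.86900659]]
```

View pics/o9.png

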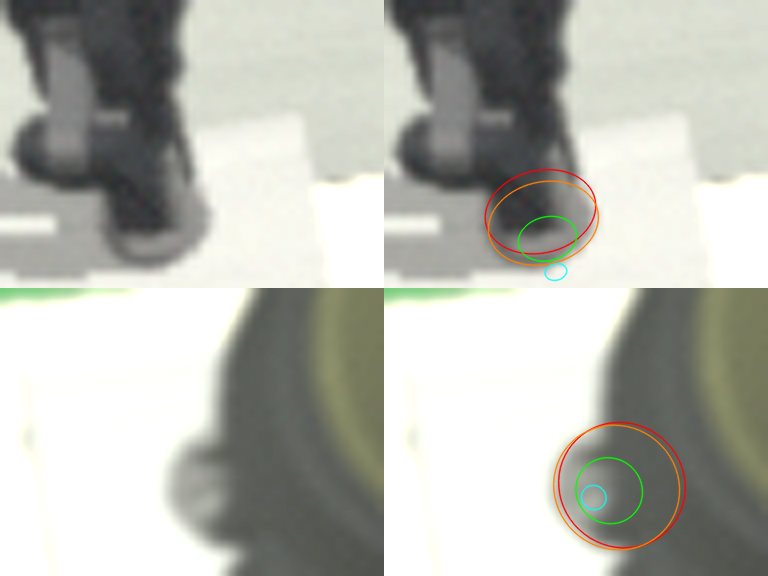

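Emit:
{"op": "arm_command", "data": {"gripper": [0,0,0,0], "xyz": [[0,0,-0.002],[0,0,-0.004],[0,0,-0.006],[0,0,-0.006]], "yaw": [0,0,0,0]}}

```text
t: 11.1
eef_pos: [0.5191, -0.2135, 0.0781]
tcp_rot: [-180.0, 0.0, -6.7]
ft_force: [0.0, -0.6, 0.5]
width: 0.0079
```

Emit:
{"op": "arm_command", "data": {"gripper": [0,0], "xyz": [[0,0,-0.002],[0,0,-0.002]], "yaw": [0,0]}}

```text
t: 11.3
eef_pos: [0.5195, -0.2136, 0.0777]
tcp_rot: [180.0, -0.0, -6.7]
ft_force: [-0.6, 0.4, 2.3]
width: 0.0079
```

Emit:
{"op": "arm_command", "data": {"gripper": [0,0], "xyz": [[0,0,-0.001],[0,0,-0.001]], "yaw": [0,0]}}

```text
t: 11.5
eef_pos: [0.5195, -0.2136, 0.0776]
tcp_rot: [180.0, -0.0, -6.7]
ft_force: [-1.3, 0.6, 5.6]
width: 0.0082
```

```bash
python3 look.py 10 140 130 325 165; python3 ov.py 10 147 172 330 190 48 36 8 .518 -.213 .062 .518 -.213
```

```text
11.5 [ 0.5195 -0.2136  0.0776] [ 1.7997e+02 -2.0000e-02 -6.6700e+00] [-1.26  0.62  5.57] 0.0082
[[165.1883331  195.97222646]] [[360.67369711 212.79494125]]
```

View pics/o10.png

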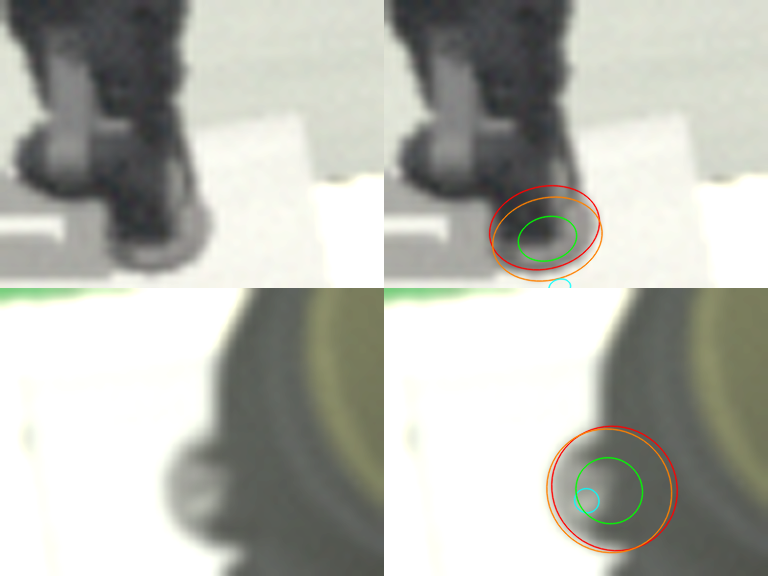

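Emit:
{"op": "arm_command", "data": {"gripper": [0,0,0.3,0.3,0.3,0.3,0.3], "xyz": [[0,0,0.0016],[0,0,0.0016],[0,0,0.0016],[0,0,0.0016],[0,0,0.0016],[0,0,0.0016],[0,0,0.0016]], "yaw": [0,0,0,0,0,0,0]}}

```text
t: 12.4
eef_pos: [0.5193, -0.2135, 0.0776]
tcp_rot: [-180.0, -0.0, -6.7]
ft_force: [-0.2, 0.3, -0.6]
width: 0.0257
```

Emit:
{"op": "arm_command", "data": {"gripper": [0.3,0.3,0.3,0.3,0.3,0.3], "xyz": [[0,0,0.02],[0,0,0.06],[0,0,0.1],[0,0,0.1],[0,0,0.1],[0,0,0.1]], "yaw": [0,0,0,0,0,0]}}

```text
t: 13.0
eef_pos: [0.5187, -0.2134, 0.1269]
tcp_rot: [-180.0, 0.1, -6.7]
ft_force: [0.3, 0.3, -0.3]
width: 0.0255
```

```bash
python3 look.py 11 140 130 325 165; python3 ov.py 11 147 182 330 190 48 36 8 .518 -.213 .062 .518 -.213
```

```text
13.0 [ 0.5187 -0.2134  0.1269] [-1.7999e+02  7.0000e-02 -6.6700e+00] [ 0.26  0.27 -0.3 ] 0.0255
[[161.44816623 180.66273548]] [[367.85624387 209.96902239]]
```

View pics/o11.png

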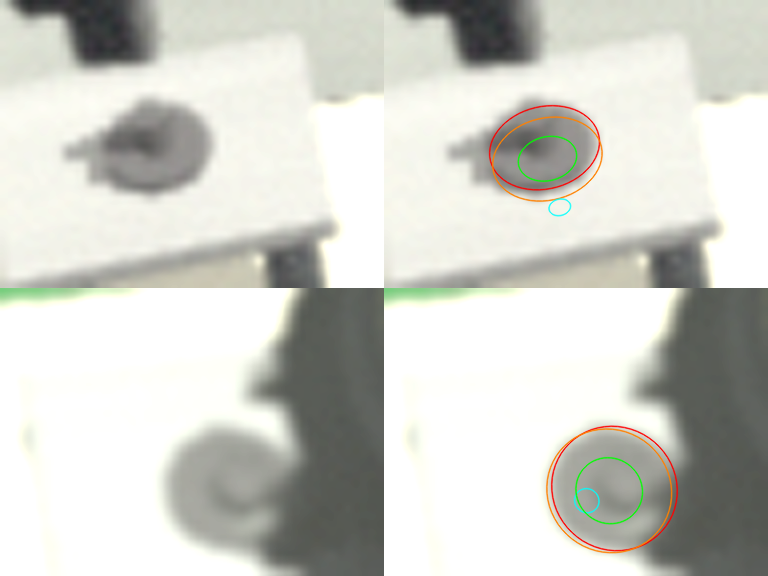

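```bash
cat > edge.py <<'E'
from h import *
fs=grab_frame("scene"); ft=grab_frame("top")
a=np.linspace(0,2*np.pi,721)
def hull(f,x,y,zt):
    P=np.vstack([np.c_[x+.015*np.cos(a),y+.015*np.sin(a),np.full(721,z)] for z in(zt,zt-.005)])
    return proj(f,P)
def bottoms(f,img,x,y,zt,offs):
    g=cv2.cvtColor(img,cv2.COLOR_RGB2GRAY).astype(np.float32)
    h=cv2.convexHull(hull(f,x,y,zt).astype(np.float32))[:,0]
    c=h.mean(0); r=[]
    for th in offs:
        d=np.array([np.cos(np.radians(th)),np.sin(np.radians(th))])
        t=np.arange(2,13,.1); pts=(c+t[:,None]*d).astype(np.float32)
        v=cv2.remap(g,pts[None,:,0].copy(),pts[None,:,1].copy(),cv2.INTER_LINEAR)[0]
        # model edge
        tm=t[[cv2.pointPolygonTest(h.reshape(-1,1,2),(float(p[0]),float(p[1])),False)>0 for p in pts]].max()
        k=np.argmax(np.convolve(np.gradient(v),np.ones(8),'same')*(t>3)); r.append((th,round(t[k]-tm,1)))
    return r
if __name__=="__main__":
    i0=cv2.imread("pics/scene0.png")[:,:,::-1]; t0=cv2.imread("pics/top0.png")[:,:,::-1]; d=np.load("f11.npz")
    A=[0,30,60,90,120,150]
    # image angle: 90 = down. use (x,y) best per cam
    print("holder s",bottoms(fs,i0.copy(),.4742,.2078,.035,A)); print("plate s",bottoms(fs,d['s'],.518,-.213,.062,A))
    B=[90,120,150,180,210,240,270]
    print("holder t",bottoms(ft,t0.copy(),.4742,.2078,.035,B)); print("plate t",bottoms(ft,d['t'],.518,-.213,.062,B))
E
python3 edge.py
```

```text
holder s [(0, np.float64(-0.4)), (30, np.float64(-0.4)), (60, np.float64(-0.7)), (90, np.float64(-0.8)), (120, np.float64(-0.4)), (150, np.float64(0.0))]
plate s [(0, np.float64(-1.1)), (30, np.float64(-1.0)), (60, np.float64(-1.1)), (90, np.float64(-1.0)), (120, np.float64(-0.7)), (150, np.float64(0.4))]
holder t [(90, np.float64(-0.6)), (120, np.float64(-1.0)), (150, np.float64(-0.4)), (180, np.float64(-0.1)), (210, np.float64(0.0)), (240, np.float64(0.0)), (270, np.float64(0.3))]
plate t [(90, np.float64(0.0)), (120, np.float64(-0.2)), (150, np.float64(-0.5)), (180, np.float64(-0.5)), (210, np.float64(-0.5)), (240, np.float64(-0.3)), (270, np.float64(-0.7))]
```

Emit:
{"op": "arm_command", "data": {"gripper": [0,0,0,0,0,0,0], "xyz": [[0,0,0],[0,0,0],[0,0,0],[0,0,-0.02],[0,0,-0.05],[0,0,-0.07],[0,0,-0.07]], "yaw": [0,0,0,0,0,0,0]}}

```text
t: 14.0
eef_pos: [0.5175, -0.2129, 0.09]
tcp_rot: [-179.9, 0.2, -6.7]
ft_force: [0.0, 0.1, -0.2]
width: 0.0004
```

```bash
python3 look.py 12 140 130 325 165; python3 ov.py 12 147 172 330 190 48 36 8 .518 -.213 .062 .518 -.213
```

```text
14.0 [ 0.5175 -0.2129  0.09  ] [-179.9     0.24   -6.66] [ 0.02  0.1  -0.24] 0.0004
[[164.57960215 191.60603502]] [[362.09332667 213.07594393]]
```

View pics/o12.png

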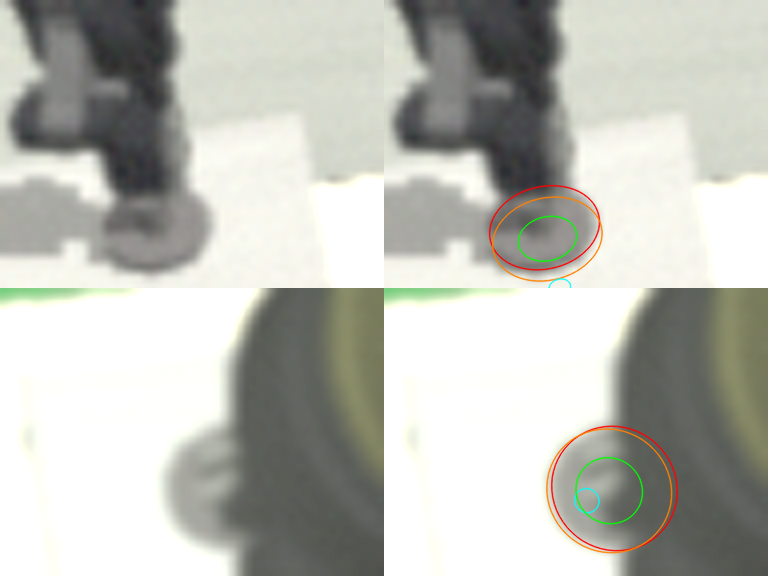

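Emit:
{"op": "arm_command", "data": {"gripper": [0,0,0,0], "xyz": [[0,0,-0.002],[0,0,-0.004],[0,0,-0.006],[0,0,-0.006]], "yaw": [0,0,0,0]}}

```text
t: 14.6
eef_pos: [0.5192, -0.2136, 0.0896]
tcp_rot: [180.0, 0.0, -6.7]
ft_force: [-0.4, -0.3, 0.2]
width: 0.0001
```

Emit:
{"op": "arm_command", "data": {"gripper": [0,0], "xyz": [[0,0,-0.002],[0,0,-0.002]], "yaw": [0,0]}}

```text
t: 14.8
eef_pos: [0.5192, -0.2135, 0.0885]
tcp_rot: [180.0, 0.0, -6.7]
ft_force: [0.0, -0.3, 0.2]
width: -0.0001
```

Emit:
{"op": "arm_command", "data": {"gripper": [0,0,0], "xyz": [[0,0,-0.002],[0,0,-0.004],[0,0,-0.004]], "yaw": [0,0,0]}}

```text
t: 15.1
eef_pos: [0.5191, -0.2135, 0.0864]
tcp_rot: [-180.0, 0.0, -6.7]
ft_force: [0.0, -0.5, 0.3]
width: 0.0005
```

Emit:
{"op": "arm_command", "data": {"gripper": [0,0], "xyz": [[0,0,-0.001],[0,0,-0.001]], "yaw": [0,0]}}

```text
t: 15.3
eef_pos: [0.5194, -0.2136, 0.0862]
tcp_rot: [180.0, -0.0, -6.7]
ft_force: [0.3, 0.6, -0.2]
width: -0.0
```

Emit:
{"op": "arm_command", "data": {"gripper": [0,0], "xyz": [[0,0,-0.001],[0,0,-0.001]], "yaw": [0,0]}}

```text
t: 15.5
eef_pos: [0.5194, -0.2136, 0.0861]
tcp_rot: [180.0, -0.0, -6.7]
ft_force: [-2.1, 1.2, 3.3]
width: 0.0
```

Emit:
{"op": "arm_command", "data": {"gripper": [0,0], "xyz": [[0,0,-0.001],[0,0,-0.001]], "yaw": [0,0]}}

```text
t: 15.7
eef_pos: [0.5194, -0.2136, 0.0861]
tcp_rot: [180.0, -0.0, -6.7]
ft_force: [-2.5, 0.1, 8.3]
width: -0.0001
```

Emit:
{"op": "arm_command", "data": {"gripper": [0,0], "xyz": [[0,0,-0.001],[0,0,-0.001]], "yaw": [0,0]}}

```text
t: 15.9
eef_pos: [0.5195, -0.2136, 0.0859]
tcp_rot: [180.0, -0.0, -6.7]
ft_force: [-4.2, 1.0, 10.2]
width: -0.0001
```

Emit:
{"op": "arm_command", "data": {"gripper": [0,0], "xyz": [[-0.0004,0,-0.001],[-0.0004,0,-0.001]], "yaw": [0,0]}}

```text
t: 16.1
eef_pos: [0.5195, -0.2136, 0.0856]
tcp_rot: [180.0, -0.0, -6.7]
ft_force: [-3.6, 1.1, 10.5]
width: -0.0003
```

Emit:
{"op": "arm_command", "data": {"gripper": [0,0], "xyz": [[-0.0004,0,-0.001],[-0.0004,0,-0.001]], "yaw": [0,0]}}

```text
t: 16.3
eef_pos: [0.5194, -0.2136, 0.0851]
tcp_rot: [180.0, -0.1, -6.7]
ft_force: [-3.0, 1.9, 10.3]
width: -0.0002
```

Emit:
{"op": "arm_command", "data": {"gripper": [0,0,0,0], "xyz": [[-0.0004,0,-0.001],[-0.0004,0,-0.002],[-0.0004,0,-0.003],[-0.0004,0,-0.004]], "yaw": [0,0,0,0]}}

```text
t: 16.7
eef_pos: [0.5194, -0.2136, 0.0833]
tcp_rot: [180.0, -0.1, -6.7]
ft_force: [-3.4, 2.1, 10.7]
width: 0.0001
```

Emit:
{"op": "arm_command", "data": {"gripper": [0,0,0,0], "xyz": [[-0.0004,0,-0.001],[-0.0004,0,-0.002],[-0.0004,0,-0.003],[-0.0004,0,-0.004]], "yaw": [0,0,0,0]}}

```text
t: 17.1
eef_pos: [0.5194, -0.2136, 0.0813]
tcp_rot: [180.0, -0.1, -6.7]
ft_force: [-2.5, 1.9, 10.9]
width: -0.0003
```

```bash
python3 look.py 13 140 130 325 165; python3 ov.py 13 147 172 330 190 48 36 8 .518 -.213 .062 .518 -.213
```

```text
17.1 [ 0.5194 -0.2136  0.0813] [ 1.7996e+02 -1.1000e-01 -6.6600e+00] [-2.51  1.91 10.87] -0.0003
[[164.91666068 194.86469291]] [[361.18429601 212.60194818]]
```

View pics/o13.png

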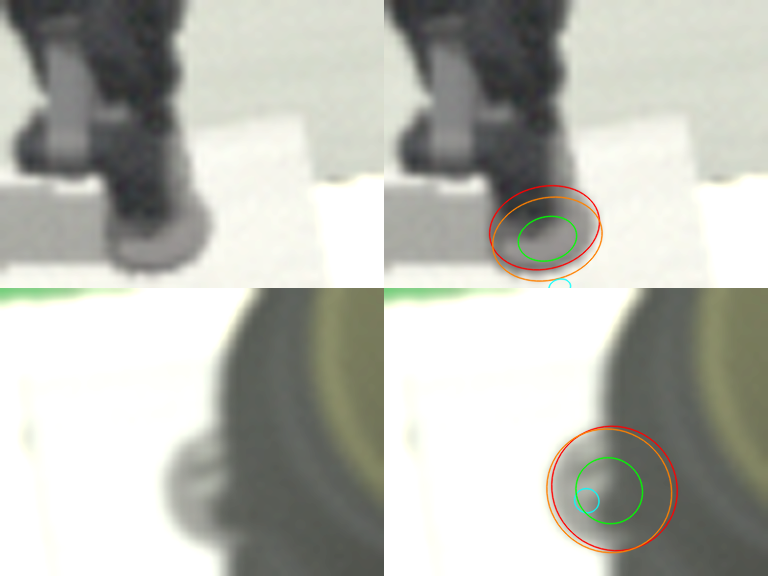

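Emit:
{"op": "arm_command", "data": {"gripper": [0,0,0,0], "xyz": [[0,0,-0.001],[0,0,-0.002],[0,0,-0.003],[0,0,-0.004]], "yaw": [0,0,0,0]}}

```text
t: 17.7
eef_pos: [0.5194, -0.2136, 0.0793]
tcp_rot: [180.0, -0.1, -6.7]
ft_force: [-2.2, 2.0, 11.0]
width: -0.0001
```

Emit:
{"op": "arm_command", "data": {"gripper": [0,0,0,0], "xyz": [[0,0,-0.001],[0,0,-0.002],[0,0,-0.003],[0,0,-0.004]], "yaw": [0,0,0,0]}}

```text
t: 18.1
eef_pos: [0.5194, -0.2136, 0.0773]
tcp_rot: [180.0, -0.1, -6.7]
ft_force: [-2.9, 1.2, 10.5]
width: -0.0001
```

Emit:
{"op": "arm_command", "data": {"gripper": [0,0,0], "xyz": [[0,0,-0.001],[0,0,-0.002],[0,0,-0.003]], "yaw": [0,0,0]}}

```text
t: 18.4
eef_pos: [0.5194, -0.2136, 0.0758]
tcp_rot: [180.0, -0.1, -6.7]
ft_force: [-2.6, 1.3, 10.0]
width: 0.0001
```

Emit:
{"op": "arm_command", "data": {"gripper": [0,0], "xyz": [[0,0,-0.0006],[0,0,-0.001]], "yaw": [0,0]}}

```text
t: 18.6
eef_pos: [0.5194, -0.2136, 0.0753]
tcp_rot: [180.0, -0.1, -6.7]
ft_force: [-2.5, 1.0, 10.8]
width: -0.0003
```

Emit:
{"op": "arm_command", "data": {"gripper": [0,0], "xyz": [[0,0,-0.0006],[0,0,-0.0006]], "yaw": [0,0]}}

```text
t: 18.8
eef_pos: [0.5194, -0.2136, 0.075]
tcp_rot: [180.0, -0.1, -6.7]
ft_force: [-3.2, 0.9, 9.2]
width: 0.0001
```

Emit:
{"op": "arm_command", "data": {"gripper": [0,0], "xyz": [[0,0,-0.0006],[0,0,-0.0006]], "yaw": [0,0]}}

```text
t: 19.0
eef_pos: [0.5194, -0.2136, 0.0747]
tcp_rot: [180.0, -0.1, -6.7]
ft_force: [-2.4, 1.6, 10.7]
width: -0.0
```

Emit:
{"op": "arm_command", "data": {"gripper": [0,0], "xyz": [[0,0,-0.0006],[0,0,-0.0006]], "yaw": [0,0]}}

```text
t: 19.2
eef_pos: [0.5194, -0.2136, 0.0744]
tcp_rot: [180.0, -0.1, -6.7]
ft_force: [-3.3, 1.2, 11.0]
width: -0.0
```

Emit:
{"op": "arm_command", "data": {"gripper": [0,0], "xyz": [[0,0,-0.0006],[0,0,-0.0006]], "yaw": [0,0]}}

```text
t: 19.4
eef_pos: [0.5194, -0.2136, 0.0741]
tcp_rot: [180.0, -0.1, -6.7]
ft_force: [-2.3, 1.6, 11.3]
width: 0.0
```

Emit:
{"op": "arm_command", "data": {"gripper": [0,0], "xyz": [[0,0,-0.0004],[0,0,-0.0004]], "yaw": [0,0]}}

```text
t: 19.6
eef_pos: [0.5194, -0.2136, 0.0739]
tcp_rot: [180.0, -0.1, -6.7]
ft_force: [-2.5, 1.5, 9.7]
width: 0.0001
```

Emit:
{"op": "arm_command", "data": {"gripper": [0,0], "xyz": [[0,0,-0.0004],[0,0,-0.0004]], "yaw": [0,0]}}

```text
t: 19.8
eef_pos: [0.5194, -0.2136, 0.0737]
tcp_rot: [180.0, -0.1, -6.7]
ft_force: [-2.7, 0.7, 10.1]
width: 0.0001
```

Emit:
{"op": "arm_command", "data": {"gripper": [0,0], "xyz": [[0,0,-0.0004],[0,0,-0.0004]], "yaw": [0,0]}}

```text
t: 20.0
eef_pos: [0.5194, -0.2136, 0.0735]
tcp_rot: [180.0, -0.1, -6.7]
ft_force: [-1.8, 1.0, 10.1]
width: 0.0003
```

Emit:
{"op": "arm_command", "data": {"gripper": [0,0], "xyz": [[0,0,-0.0004],[0,0,-0.0004]], "yaw": [0,0]}}

```text
t: 20.2
eef_pos: [0.5194, -0.2136, 0.0733]
tcp_rot: [180.0, -0.1, -6.7]
ft_force: [-2.4, 0.9, 10.6]
width: 0.0001
```

Emit:
{"op": "arm_command", "data": {"gripper": [0,0], "xyz": [[0,0,-0.0004],[0,0,-0.0004]], "yaw": [0,0]}}

```text
t: 20.4
eef_pos: [0.5194, -0.2136, 0.0731]
tcp_rot: [180.0, -0.1, -6.7]
ft_force: [-2.1, 1.5, 10.3]
width: 0.0
```

Emit:
{"op": "arm_command", "data": {"gripper": [0,0], "xyz": [[0,0,-0.0004],[0,0,-0.0004]], "yaw": [0,0]}}

```text
t: 20.6
eef_pos: [0.5194, -0.2136, 0.0729]
tcp_rot: [180.0, -0.1, -6.7]
ft_force: [-2.2, 1.0, 10.8]
width: -0.0004
```

```bash
python3 look.py 14 140 130 325 165; python3 ov.py 14 147 172 330 190 48 36 8 .518 -.213 .062 .518 -.213
```

```text
20.6 [ 0.5194 -0.2136  0.0729] [ 1.7995e+02 -1.0000e-01 -6.6600e+00] [-2.16  1.01 10.81] -0.0004
[[165.52019738 197.29865218]] [[360.04992247 213.1369727 ]]
```

View pics/o14.png

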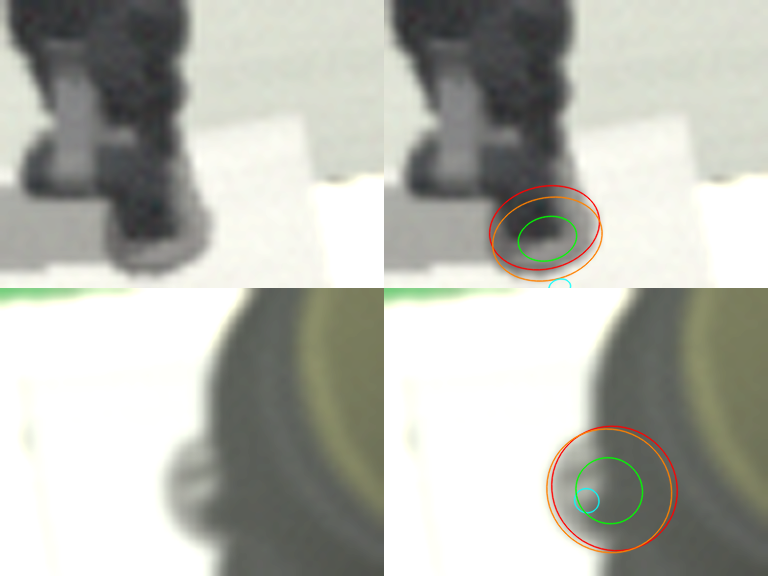

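Emit:
{"op": "arm_command", "data": {"gripper": [0,0], "xyz": [[0,0,-0.0006],[0,0,-0.0006]], "yaw": [0,0]}}

```text
t: 21.0
eef_pos: [0.5194, -0.2136, 0.0727]
tcp_rot: [180.0, -0.1, -6.7]
ft_force: [-3.0, 0.8, 11.4]
width: 0.0002
```

Emit:
{"op": "arm_command", "data": {"gripper": [0,0], "xyz": [[0,0,-0.0006],[0,0,-0.0006]], "yaw": [0,0]}}

```text
t: 21.2
eef_pos: [0.5194, -0.2136, 0.0724]
tcp_rot: [180.0, -0.1, -6.7]
ft_force: [-2.5, 2.2, 11.5]
width: 0.0003
```

Emit:
{"op": "arm_command", "data": {"gripper": [0,0], "xyz": [[0,0,-0.0006],[0,0,-0.0006]], "yaw": [0,0]}}

```text
t: 21.4
eef_pos: [0.5194, -0.2136, 0.0722]
tcp_rot: [180.0, -0.1, -6.7]
ft_force: [-2.7, 1.3, 11.1]
width: 0.0
```

Emit:
{"op": "arm_command", "data": {"gripper": [0,0], "xyz": [[0,0,-0.0006],[0,0,-0.0006]], "yaw": [0,0]}}

```text
t: 21.6
eef_pos: [0.5194, -0.2136, 0.0719]
tcp_rot: [179.9, -0.1, -6.7]
ft_force: [-2.6, 0.7, 12.9]
width: 0.0004
```

Emit:
{"op": "arm_command", "data": {"gripper": [0,0], "xyz": [[0,0,-0.0006],[0,0,-0.0006]], "yaw": [0,0]}}

```text
t: 21.8
eef_pos: [0.5194, -0.2136, 0.0716]
tcp_rot: [179.9, -0.1, -6.7]
ft_force: [-2.6, 1.1, 12.6]
width: -0.0006
```

Emit:
{"op": "arm_command", "data": {"gripper": [0,0], "xyz": [[0,0,-0.0006],[0,0,-0.0006]], "yaw": [0,0]}}

```text
t: 22.0
eef_pos: [0.5194, -0.2136, 0.0714]
tcp_rot: [179.9, -0.1, -6.7]
ft_force: [-3.4, 1.4, 12.7]
width: -0.0
```

Emit:
{"op": "arm_command", "data": {"gripper": [0,0,0,0,0,0,0,0,0,0,0,0], "xyz": [[0,0,0.003],[0,0,0.006],[0,0,0.01],[0,0,0.014],[0,0,0.02],[0,0,0.04],[0,0,0.1],[-0.02,0.06,0.16],[-0.04,0.14,0.2],[-0.04,0.22,0.2],[-0.04,0.3,0.2],[-0.04,0.3,0.2]], "yaw": [0,0,0,0,0,0,0,0,0,0,0,0]}}

```text
t: 23.2
eef_pos: [0.4988, -0.0568, 0.1708]
tcp_rot: [-179.9, -0.1, -6.1]
ft_force: [-0.2, -0.4, -0.9]
width: 0.0001
```

```bash
python3 look.py 15 140 160 325 165; python3 ov.py 15 147 182 330 190 48 36 8 .518 -.213 .062 .518 -.213; python3 - <<'E'
from edge import *
d=np.load("f15.npz"); e=np.load("f11.npz")
for q in (e,d): print(bottoms(fs,q['s'],.518,-.213,.062,[0,30,60,90,120,150]),bottoms(ft,q['t'],.518,-.213,.062,[90,120,150,180,210,240,270]))
cv2.imwrite("pics/full15.png",np.hstack([d['s'],d['t']])[:,:,::-1][:, ::1]); 
im=cv2.imread("pics/full15.png"); cv2.imwrite("pics/full15.png",cv2.resize(im,(800,300),interpolation=cv2.INTER_AREA))
E
```

```text
23.2 [ 0.4988 -0.0568  0.1708] [-1.7992e+02 -1.0000e-01 -6.1300e+00] [-0.17 -0.38 -0.93] 0.0001
[[234.00649434 151.52351812]] [[281.31379304 219.99048042]]
[(0, np.float64(-1.1)), (30, np.float64(-1.0)), (60, np.float64(-1.1)), (90, np.float64(-1.0)), (120, np.float64(-0.7)), (150, np.float64(0.4))] [(90, np.float64(0.0)), (120, np.float64(-0.2)), (150, np.float64(-0.5)), (180, np.float64(-0.5)), (210, np.float64(-0.5)), (240, np.float64(-0.3)), (270, np.float64(-0.7))]
[(0, np.float64(-1.1)), (30, np.float64(-1.0)), (60, np.float64(-1.1)), (90, np.float64(-1.0)), (120, np.float64(-0.7)), (150, np.float64(0.4))] [(90, np.float64(-3.0)), (120, np.float64(-2.2)), (150, np.float64(2.2)), (180, np.float64(4.5)), (210, np.float64(-5.1)), (240, np.float64(-4.8)), (270, np.float64(-4.7))]
```

View pics/o15.png

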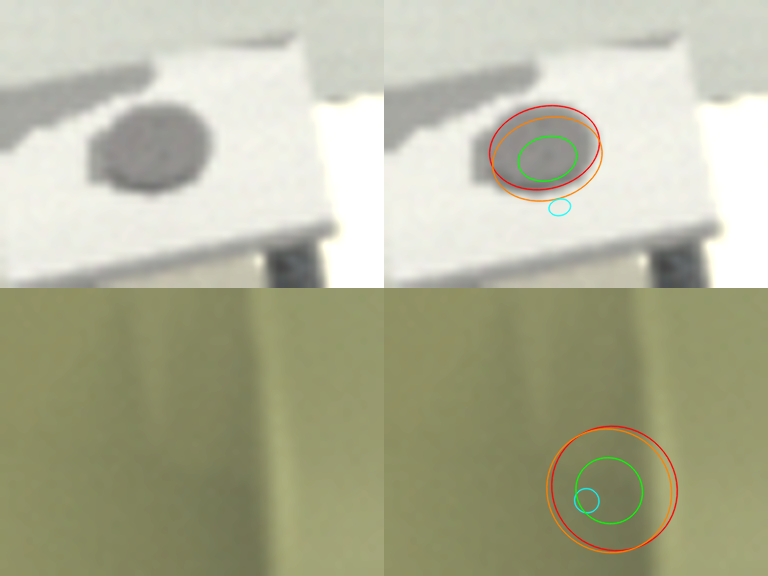

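View pics/full15.png

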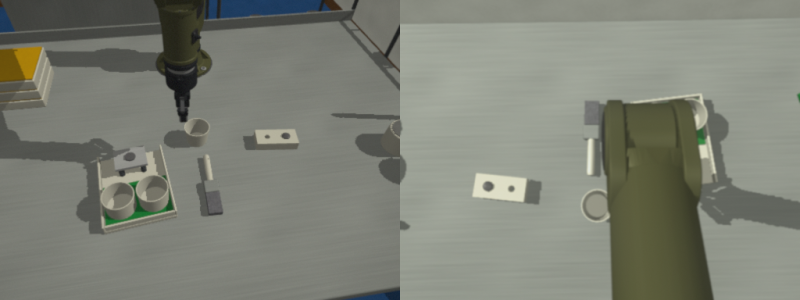

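Emit:
{"op": "arm_command", "data": {"gripper": [0,0,0], "xyz": [[0,0,0],[0,0,0],[0,0,0]], "yaw": [0,0,0]}}

```text
t: 23.8
eef_pos: [0.4985, -0.0639, 0.1694]
tcp_rot: [-180.0, 0.0, -6.7]
ft_force: [0.5, 0.6, 0.5]
width: -0.0
```

```bash
python3 -c "
from cell import *
print(hand_in()); print(read_state()['t'])"
```

```text
the job is handed in; nothing more can be done
None
the job is handed in; nothing more can be done
```

I took the rivet out of its holder by the pin, set it in the plate's hole, released it, and pressed the pin flush with the closed fingertips. I handed the job in at about 24 s of the 51 s; no verdict was reported.

**Seating:** The tool height at contact matched a fully seated collar: it rose 26.9 mm from the holder grasp, against 27 mm expected. The push onto the plate was about 5.6 N, and the pin was still raised in the picture taken after release.

**Pressing:** The force held at about 10 to 11 N while the pin slid, then rose to 12.9 N at most in the readings I took, as the plate began to give. I took that rise to mean the pin was at its stop and backed off, below the 16 N limit.

**Last checks:** In the final scene picture the pin is flush and the collar edge is exactly where it was before pressing. The blanking plug, loose mould and brush look unmoved, and the gripper is well clear.

**Checks that disagreed or were limited:**
- **Scene camera:** It placed the collar about 1 pixel off the model. The same offset (0.8 pixel) showed when the rivet was seated in the holder, so I put it down to calibration.
- **Gripper width:** It read 8 mm on the 11 mm pin, which I did not explain, but the grip held.
- **Top camera:** The arm hid the rivet from it at the end, so the final check rests on the scene camera.

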